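# Wedge a jam jar in the V-shaped jar holder and loosen its lid

## Task

Push the jam jar, standing upright, fully home into the V-shaped jar holder until it is wedged centred against both rubber pads, and while you keep it pressed in turn the lid about a quarter turn anticlockwise to break it loose. Press firmly enough that the jar does not spin with the lid, but gently, since the holder's suction feet give way under a hard shove. Then let go, leaving the jar standing fully home in the holder, and do not disturb the salt pot, the garlic or the mug.

Things in the scene. Friction and masses are not known exactly. Their poses are not given: they have to be found in the camera images.
- jar: Jam jar with dark red contents, cream label and gold screw lid, standing upright anywhere on the glass board. Glass 60 mm across (straight up to 62 mm); 86 mm high in all, about 0.4 kg. Origin: centre of its underside; z up along its axis. If dragged with weight on it the bottom rubs; it is easily carried by the lid.
- jar_lid (a joint): Turn of the gold lid on the jar, in rad: 0 when tight (so it starts), growing anticlockwise seen from above, up to 2.6. The lid is 62 mm across, from 66 to 86 mm above the jar's underside, with a small white paper on top. It is stiff all the way: about 0.18 N m; it turns only, it does not lift off.
- jar_holder: White V-shaped holder fixed on the board by black suction feet with orange tabs. Two jaws, 50 mm high, each 35 deg to the centre line, lined with rubber; open to -x, mouth 112 mm wide, its ends 40 mm before the origin. No floor: the jar slides on the board. Origin: where the axis of a fully home jar stands, on the board; x points into the V (push direction), z up.
- left_pad: Ribbed black rubber pad on the holder's left (+y) jaw, 90 mm long. Its frame is the holder's; a fully home jar touches it 17 mm ahead of and 25 mm left of the origin. From about 12 N of push along x the two pads keep the jar from spinning with the lid.
- right_pad: Ribbed black rubber pad on the right (-y) jaw, mirror image of the left one, same frame. The holder's suction feet give way when the contact forces on holder and pads add up to 28 N (while the lid is being turned, a push of about 16 N).
- glass_board: Grey-green glass board on the worktop, 330 x 640 mm, 5 mm thick, fixed and always in the same place; jar, holder, salt pot and garlic stand on it, so at height 5 mm. Origin: centre of its underside.
- salt_pot: Round brown wooden salt pot, 62 mm across, 50 mm high, behind the middle of the board; leave alone. Origin: centre of its underside.
- garlic: Garlic bulb, 60 mm across, 59 mm high, at the front of the board; leave alone. Origin: centre of its underside.
- mug: Green and white mug, 78 mm across, 101 mm high, with a handle, right of the board; leave alone. Origin: centre of its underside, handle included.
Mind the look-alikes: they are no part of the job. What is shaped like the jar but turquoise is not meant.

How it is judged:
On the way, in this order (a step that is already met when the one before it is completed fails the run):
1. the jar is wedged fully home, upright, against both pads of the holder (horizontal distance between jar and jar_holder below 0.003 m and angle between jar's own z axis and vertical below 0.07 rad and contact force between jar and left_pad above 2 N and contact force between jar and right_pad above 2 N), for 0.2 s.
2. the lid is turned loose with the jar home in the holder (value of joint jar_lid above 1.1 rad and horizontal distance between jar and jar_holder below 0.004 m), for 0.1 s.
At the end, for the whole second after the job is handed in: The jar stands upright on the board, fully home in the holder: its axis within 3 mm of the holder's seat point, tilt under 0.05 rad, underside within 3 mm of the board, at rest and released; the lid is turned 1.1 to 2.1 rad (horizontal distance between jar and jar_holder below 0.003 m and height (world z) of jar below 0.008 m and angle between jar's own z axis and vertical below 0.05 rad and linear speed of jar below 0.02 m/s and value of joint jar_lid between 1.1 and 2.1 rad and contact force between jar and the fingers below 0.1 N); the robot touches nothing.
It fails at once if the holder is shoved so hard that its suction feet give way (contact force between jar_holder and anything else above 28 N).
It fails at once if a bystander is disturbed (distance of any of salt_pot, garlic, mug from where it was at the start of the episode above 0.02 m).
It fails at once if the jar is tipped (angle between jar's own z axis and vertical above 0.35 rad).
It also fails if it takes over 64 s, if anything falls off the work surface, if the arm or the gripper's body presses on something with over 40 N, if the wrist force passes 120 N, or if a joint passes its speed limit or range.

## Robot

A 7-joint arm with a two-finger parallel gripper is mounted at the origin on a cart in front of the work surface, level with it; the furniture and walls round the work are solid. World frame = base frame: x ahead of the robot, y to its left, z up, the work surface at z = 0. Lengths are in m, angles in rad, forces in N, time in s.
With the tool pointing down it reaches from about 0.35 to 0.9 m from the base axis. Payload 7.2 kg.
Tool frame: the origin (TCP) lies on the centre line of the jaws, within the pads' length; the fingertips stand 22 mm ahead of it and the grasp point (between the pads) lies 3 mm ahead of it; z points along the fingers, y is the line along which they close (so a half turn about z gives the same grasp; the last joint's range is limited). The gripper opens to 88 mm and grips with 3 to 60 N. Pads are 20 mm wide; open, the fingers measure 115 mm over their backs; the gripper's body (75 mm by 178 mm) begins 61 mm behind the grasp point.
Start: joints at [-1.322, 0.411, -0.013, 1.596, 0.006, 1.134, -0.082], TCP at [0.195, 0.594, 0.216] pointing down, gripper open.
Joint ranges: [-2.95, 2.95], [-0.29, 1.99], [-1.47, 1.44], [0.14, 2.54], [-1.03, 4.17], [0.13, 1.85], [-2.86, 2.86]. Speed limits (rad/s): [2.39, 2.39, 3.01, 3.01, 3.14, 3.14, 3.14].

## Interface

Orientations are given as a unit quaternion [x, y, z, w].
In Python, from cell import r gives the robot as it stands. The module is installed in compiled form; this text tells all that it offers.
- The arm moves only by the shell command python3 -m crank 'ROWS'. ROWS is a JSON object whose one key "rows" holds a list of rows, each an object with "dp": the shift along the tool's x, y, z in m, a list of three; "spin": the turn about the tool's z in degrees; "fingers": the opening, from -1 (shut) to 1 (fully open). A call has 1 to 5 rows; each row is the pose to reach, as a shift and turn from the pose commanded when the call began, along the tool's axes at that moment; what a row does not reach only later rows make up. A row lasts 1/10 s, in which the tool goes at most 50 mm and 8.59 degrees, less where a joint would pass 70% of its speed; a pose out of reach is approached as far as the arm can. A call with a gripper value outside its range is refused whole. The fingers move at their own pace and stop on an object; the grip force is fixed at half the most. Time passes only in rows, so rows that repeat a pose let the fingers close. It gives the time, the measured TCP pose, the force, the opening and the grip force at its end, in the units of the state.
- r.get_state(): the state, without advancing time (a new reading comes with each control period).
- r.snapshot(name): name is "side" or "top"; returns a dict with "img" (384x512x3 uint8, red, green, blue), "mtx" (3x3 intrinsics, pixels), "k1" (the pictures are not rectified: a ray, as slopes to the right and down, at radius r is drawn at 1 + k1 r^2 times it, then the intrinsics apply), "extrinsics" (4x4, takes a point from world to camera coordinates). Camera axes: x right, y down, z forward; pixel columns grow to the right and rows downward; lengths in m; the calibration is good to about 2 mm. A picture is of the moment at which its call begins. There is no depth.
- r.sign_off(): hands the job in; it is judged then, once.
Trained networks look in a picture, given as the dict that the camera call returned (one of the last four; its "shot" number tells which), for a name from the list of things; names that differ only in an ending like _2 or _b are one class to them, and where a whole thing is asked for, a point or a joint stands for the part that bears it (a point fixed in the world has none). Each returns a list of dicts, best first, with "confidence" (0 to 1); they miss things now and then, are a little off and sometimes report something else, mostly with a low value. They report only what shows in the picture. A call takes as long as a camera call. They do not tell look-alikes from the thing itself.
- r.cut_out(thing, picture): "pixels" (384x512 bool, what is visible of it) and "point" ([column, row] as shares, 0 to 1, of the picture: columns of its width, rows of its height, amid what is visible of it).
- r.tip_of(thing, picture): "point" ([column, row] as shares, 0 to 1, of the picture: columns of its width, rows of its height: a listed point, or the origin of a listed thing).
The state is a dict: "t": time; "joints": joint angles; "joint_velocities": joint speeds; "tau": joint torques, N m; "position": TCP position; "tcp_rot": TCP orientation; "wrist_force": force on the tool from outside, world axes, zero at the start; "moment": the same for the moment, N m; "grip_width": opening from 0.0 (shut) to 1.0 (fully open); "grip_force": force on a finger pad.
Only numpy, scipy, OpenCV 4.12 (cv2) and the standard library are available. Lean on these libraries where they do the work, as an engineer would, in place of code of your own. Each camera call takes 0.05 s, during which the arm holds its last target. There are 200 camera calls.

## Working session

There is one attempt and no reset: what is moved stays moved. The work goes in short steps, Python scripts to look and compute and a shell command to move; the robot and the scene stay as the last step left them, time stands still between calls to the robot, and variables do not carry over. Pictures are saved under pics/ and viewed, at most 10 in all, crops included, and the job is handed in when it is done.

```bash
mkdir -p pics; cat > h.py <<'E'
import numpy as np, cv2
from cell import r
def ray(p,uv):
    M=p["mtx"];E=np.array(p["extrinsics"]);k=np.float64([p["k1"],0,0,0,0])
    x=cv2.undistortPoints(np.float64([[uv]]),np.array(M,float),k)[0,0]
    R=E[:3,:3];o=-R.T@E[:3,3];d=R.T@np.r_[x,1];return o,d/np.linalg.norm(d)
def atz(p,uv,z):
    o,d=ray(p,uv);return o+d*(z-o[2])/d[2]
def tri(a,b):
    A=[];B=[]
    M=np.zeros((3,3));v=np.zeros(3);
    for o,d in(a,b):
        P=np.eye(3)-np.outer(d,d);M+=P;v+=P@o
    X=np.linalg.solve(M,v);return X,[np.linalg.norm((np.eye(3)-np.outer(d,d))@(X-o))for o,d in(a,b)]
def proj(p,X):
    E=np.array(p["extrinsics"]);c=E[:3,:3]@X+E[:3,3]
    s=c[:2]/c[2];s=s*(1+p["k1"]*(s@s));return (np.array(p["mtx"])@np.r_[s,1])[:2]
def px(d):return np.array(d["point"])*[512,384]
E
python3 - <<'E'
from h import *
s=r.get_state();print({k:np.round(v,3).tolist() for k,v in s.items()})
P={n:r.snapshot(n) for n in("side","top")}
for n,p in P.items():
    cv2.imwrite(f"pics/{n}.png",cv2.cvtColor(p["img"],cv2.COLOR_RGB2BGR))
    E=np.array(p["extrinsics"]);print(n,"cam at",np.round(-E[:3,:3].T@E[:3,3],3),p["k1"])
    for t in("jar","jar_lid","jar_holder","left_pad","right_pad","salt_pot","garlic","mug"):
        print(t,"tip",[(px(d).round(1).tolist(),round(d["confidence"],2)) for d in r.tip_of(t,p)],"cut",[(px(d).round(1).tolist(),int(d["pixels"].sum()),round(d["confidence"],2)) for d in r.cut_out(t,p)])
E
```

```text
{'t': 0.0, 'joints': [-1.322, 0.412, -0.013, 1.597, 0.006, 1.134, -0.082], 'joint_velocities': [-0.001, 0.001, 0.001, -0.001, -0.001, -0.0, -0.0], 'tau': [0.001, -58.795, 0.643, -29.108, -0.054, 0.018, 0.0], 'position': [0.195, 0.593, 0.215], 'tcp_rot': [0.158, 0.987, -0.001, -0.0], 'wrist_force': [-0.335, 0.722, -0.497], 'moment': [0.023, -0.035, -0.046], 'grip_force': 0.0, 'grip_width': 1.001}
side cam at [ 0.081 -0.74   0.838] -0.05094008227448069
jar tip [([153.5, 155.6], 0.94), ([243.7, 160.2], 0.56), ([292.2, 191.9], 0.36)] cut [([241.8, 151.1], 460, 0.8), ([151.7, 145.8], 442, 0.61), ([222.8, 213.5], 266, 0.56)]Traceback (most recent call last):
  File "<stdin>", line 8, in <module>
ValueError: it knows: garlic, glass_board, jar, jar_holder, left_pad, mug, right_pad, salt_pot
```

```bash
python3 - <<'E'
from h import *
P={n:r.snapshot(n) for n in("side","top")}
for n,p in P.items():
    cv2.imwrite(f"pics/{n}.png",cv2.cvtColor(p["img"],cv2.COLOR_RGB2BGR))
    E=np.array(p["extrinsics"]);print(n,"cam at",np.round(-E[:3,:3].T@E[:3,3],3),p["k1"])
    for t in("jar","jar_holder","left_pad","right_pad","salt_pot","garlic","mug","glass_board"):
        print(t,"tip",[(px(d).round(1).tolist(),atz(p,px(d),.005).round(3)[:2].tolist(),round(d["confidence"],2)) for d in r.tip_of(t,p)],"cut",[(px(d).round(1).tolist(),int(d["pixels"].sum()),round(d["confidence"],2)) for d in r.cut_out(t,p)])
a,b=[cv2.imread(f"pics/{n}.png") for n in("side","top")]
cv2.imwrite("pics/both.png",cv2.resize(np.vstack([a,b]),(800,1200))[:600]);cv2.imwrite("pics/both2.png",cv2.resize(b,(800,600)))
E
```

```text
side cam at [ 0.081 -0.74   0.838] -0.05094008227448069
jar tip [([153.2, 153.2], [0.301, 0.355], 0.98), ([242.6, 162.0], [0.558, 0.159], 0.56)] cut [([152.6, 145.0], 432, 0.94), ([240.3, 149.3], 502, 0.75)]
jar_holder tip [([303.0, 247.3], [0.529, -0.25], 0.82)] cut [([315.5, 235.4], 1468, 0.83), ([380.7, 272.6], 1481, 0.73)]
left_pad tip [([305.1, 245.1], [0.538, -0.247], 0.59)] cut [([305.7, 227.5], 355, 0.61)]
right_pad tip [([307.1, 244.5], [0.544, -0.248], 0.41)] cut [([267.0, 217.3], 13763, 0.37)]
salt_pot tip [([293.1, 194.5], [0.622, -0.061], 0.81)] cut [([294.7, 184.5], 389, 0.94)]
garlic tip [([223.5, 218.9], [0.382, -0.048], 0.74)] cut [([223.9, 210.7], 288, 0.81), ([267.3, 213.7], 14030, 0.64)]
mug tip [([370.3, 282.0], [0.617, -0.429], 0.71)] cut [([380.1, 274.8], 1574, 0.57)]
glass_board tip [([265.2, 201.8], [0.527, -0.047], 0.68)] cut [([268.8, 213.9], 13695, 0.82)]
top cam at [ 0.383 -0.044  1.529] -0.13323050710053877
jar tip [([149.3, 242.0], [0.312, 0.342], 0.87), ([201.6, 174.1], [0.55, 0.158], 0.76)] cut [([143.3, 246.2], 337, 0.79), ([260.6, 221.1], 210, 0.66), ([197.8, 171.7], 278, 0.57)]
jar_holder tip [([320.2, 177.4], [0.536, -0.259], 0.92)] cut [([325.4, 168.1], 751, 0.81)]
left_pad tip [([319.0, 174.9], [0.545, -0.255], 0.49)] cut []
right_pad tip [([318.1, 174.6], [0.546, -0.252], 0.64)] cut [([328.7, 171.0], 79, 0.5), ([197.5, 172.0], 268, 0.23)]
salt_pot tip [([260.6, 148.7], [0.639, -0.051], 0.56)] cut [([262.5, 146.3], 209, 0.72)]
garlic tip [([258.3, 182.1], [0.521, -0.042], 0.66), ([260.2, 221.5], [0.383, -0.048], 0.63)] cut [([259.6, 222.0], 221, 0.75)]
mug tip [([365.0, 152.8], [0.624, -0.421], 0.84)] cut [([371.7, 148.4], 615, 0.95)]
glass_board tip [([260.1, 180.7], [0.526, -0.048], 0.61)] cut [([256.6, 186.1], 15333, 0.78)]
```

View pics/both.png

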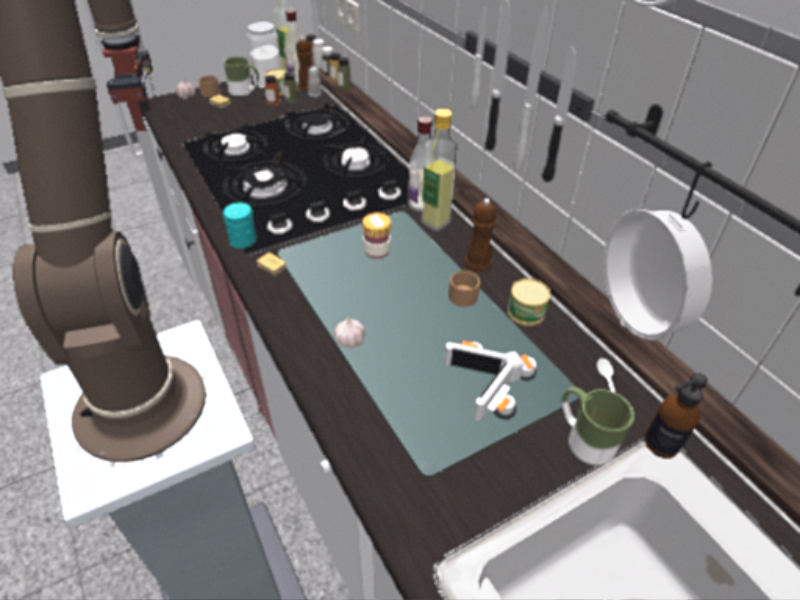

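View pics/both2.png

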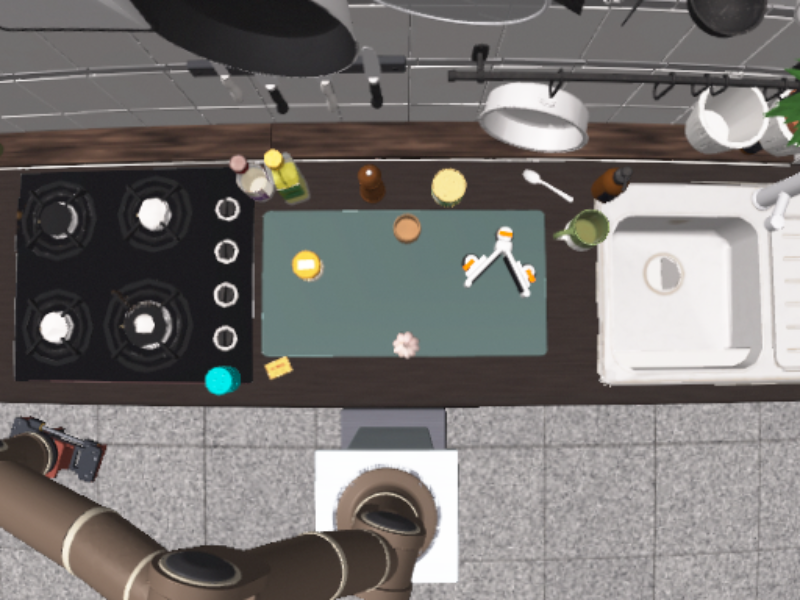

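```bash
python3 - <<'E'
import cv2,numpy as np
a=cv2.imread("pics/side.png");b=cv2.imread("pics/top.png")
def c(i,x,y,w=66,h=50):return cv2.resize(i[y:y+h,x:x+w],(400,300),interpolation=cv2.INTER_CUBIC)
cv2.imwrite("pics/crop.png",np.vstack([np.hstack([c(a,208,125),c(b,165,145)]),np.hstack([c(a,282,215),c(b,290,142)])]))
E
```

```text
(no output)
```

View pics/crop.png

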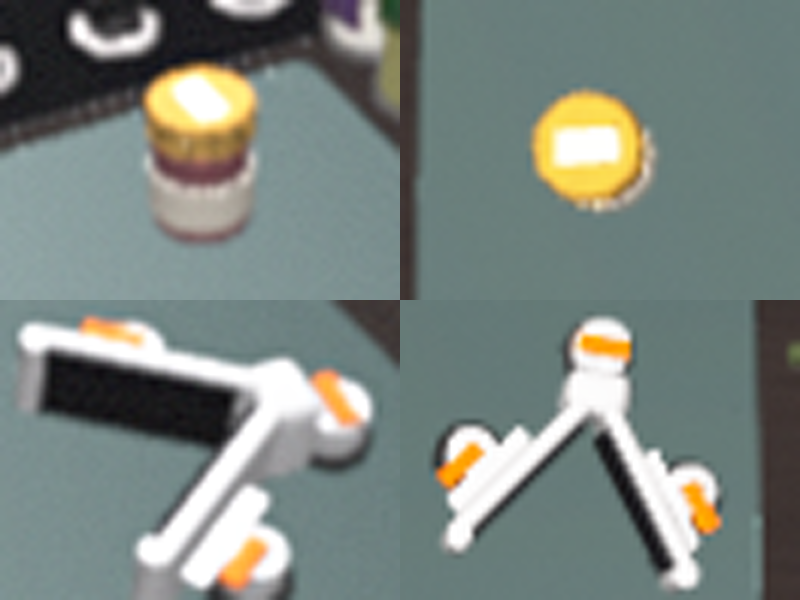

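The jar candidates are the turquoise pot at top (144,246) / side (153,150), and the one with the gold lid, white paper and cream label at top (196,169) / side (241,150). The second one fits the description and the crop confirms it. The holder's apex is at top (322,158), and its mouth ends are at (300,181) and (336,187). Next I measure both.

```bash
python3 - <<'E'
from h import *
S=r.snapshot("side");T=r.snapshot("top")
def cen(p,x,y,w,h):
    hs=cv2.cvtColor(p["img"][y:y+h,x:x+w],cv2.COLOR_RGB2HSV)
    m=((hs[...,0]>14)&(hs[...,0]<35)&(hs[...,1]>110)&(hs[...,2]>110)).astype(np.uint8)
    c=max(cv2.findContours(m,0,2)[0],key=cv2.contourArea);e=cv2.fitEllipse(cv2.convexHull(c))
    return np.array(e[0])+[x,y],e[1]
t,ax=cen(T,180,152,40,36);print("lid top px",t,ax,"at .091",atz(T,t,.091),"at .086",atz(T,t,.086))
# side lid: top paper centre
s=np.array([208+200/6.06,125+97/6.]);print("lid tri",tri(ray(S,s),ray(T,t)))
pts={"L":((33,337),(458,537)),"R":((155,548),(682,573)),"apexbody":((290,375),(597,388))}
X={}
for k,(a,b) in pts.items():
    ua=np.array([282+a[0]/6.06,215+(a[1]-300)/6]);ub=np.array([290+(b[0]-400)/6.06,142+(b[1]-300)/6])
    X[k],e=tri(ray(S,ua),ray(T,ub));print(k,X[k].round(4),np.round(e,4),"z.055 side",atz(S,ua,.055).round(4),"top",atz(T,ub,.055).round(4))
    X[k]=(atz(S,ua,.055)+atz(T,ub,.055))/2
L,R=X["L"][:2],X["R"][:2];w=R-L;D=np.linalg.norm(w);d=np.array([-w[1],w[0]])/D
M=(L+R)/2;print("D",D,"yaw",np.degrees(np.arctan2(d[1],d[0])),"yaw by apex",np.degrees(np.arctan2(*(X["apexbody"][:2]-M)[::-1])),np.linalg.norm(X["apexbody"][:2]-M),"origin(40)",M+.04*d)
E
```

```text
lid top px [195.65705585 169.12592125] (18.06648063659668, 18.341907501220703) at .091 [0.55754229 0.1660597  0.091     ] at .086 [0.55814948 0.1667888  0.086     ]
lid tri (array([0.55731535, 0.1665107 , 0.08930905]), [np.float64(0.0004776671812282963), np.float64(0.0004776671812282379)])
L [ 0.5176 -0.1818  0.0529] [0.0003 0.0003] z.055 side [ 0.5161 -0.1831  0.055 ] top [ 0.5177 -0.1817  0.055 ]
R [ 0.4968 -0.3078  0.0523] [0.0001 0.0001] z.055 side [ 0.4953 -0.3092  0.055 ] top [ 0.4967 -0.3074  0.055 ]
apexbody [ 0.6025 -0.2612  0.0586] [0.0008 0.0008] z.055 side [ 0.6058 -0.2593  0.055 ] top [ 0.6024 -0.2612  0.055 ]
D 0.1275844540409492 yaw -9.417972477174981 yaw by apex -8.669149074692392 0.09874891236211135 origin(40) [ 0.54590536 -0.25190298]
```

```bash
cat >> h.py <<'E'
from scipy.spatial.transform import Rotation as Ro
def go(x,y,z,yaw=None):
    s=r.get_state();R=Ro.from_quat(s["tcp_rot"]).as_matrix();d=np.array([x,y,z])-s["position"]
    ps=np.degrees(np.arctan2(R[1,1],R[0,1]))
    print("t",s["t"],"pos",np.round(s["position"],4),"dp",(R.T@d).round(4),"ytool yaw",round(ps,2),"tilt",R[:2,2].round(4),"joints",np.round(s["joints"],2),"F",np.round(s["wrist_force"],1))
E
python3 -m crank '{"rows":[{"dp":[-0.478,-0.292,0],"spin":0,"fingers":1},{"dp":[-0.478,-0.292,0],"spin":0,"fingers":1},{"dp":[-0.478,-0.292,0],"spin":0,"fingers":1},{"dp":[-0.478,-0.292,0],"spin":0,"fingers":1},{"dp":[-0.478,-0.292,0],"spin":0,"fingers":1}]}'
python3 -c "from h import *;go(.5575,.1665,.2)"
```

```text
t: 2.5
position: [0.3579, 0.402, 0.2161]
tcp_rot: [0.158, 0.987, 0.0, 0.0]
wrist_force: [1.4, 0.4, 0.2]
grip_width: 1.001
grip_force: 0.0
t 2.5 pos [0.3579 0.402  0.2161] dp [-0.2629 -0.1617  0.0161] ytool yaw 71.86 tilt [0.0005 0.0006] joints [-0.99  0.26  0.07  1.81 -0.02  1.07  0.34] F [1.4 0.4 0.2]
```

```bash
python3 -m crank '{"rows":[{"dp":[-0.263,-0.162,0.016],"spin":0,"fingers":1},{"dp":[-0.263,-0.162,0.016],"spin":0,"fingers":1},{"dp":[-0.263,-0.162,0.016],"spin":0,"fingers":1},{"dp":[-0.263,-0.162,0.016],"spin":0,"fingers":1},{"dp":[-0.263,-0.162,0.016],"spin":0,"fingers":1}]}' >/dev/null
python3 -c "from h import *;go(.5575,.1665,.13)"
```

```text
t 3.0 pos [0.5192 0.2113 0.2032] dp [-0.0503 -0.0307  0.0732] ytool yaw 71.86 tilt [0.0007 0.0005] joints [-0.63  0.31  0.2   1.78 -0.07  1.05  0.85] F [0.6 0.3 0.5]
```

```bash
python3 -m crank '{"rows":[{"dp":[-0.050,-0.031,0],"spin":0,"fingers":1},{"dp":[-0.050,-0.031,0.04],"spin":0,"fingers":1},{"dp":[-0.050,-0.031,0.07],"spin":0,"fingers":1},{"dp":[-0.050,-0.031,0.07],"spin":0,"fingers":1},{"dp":[-0.050,-0.031,0.07],"spin":0,"fingers":1}]}' >/dev/null
python3 - <<'E'
from h import *
go(.5575,.1665,.085)
P=[r.snapshot(n) for n in("side","top")]
I=[]
for p in P:
    s=r.get_state();u=proj(p,np.array(s["position"])+[0,0,-.022]);print(u)
    c=proj(p,np.array([.5575,.1665,.09])).astype(int)
    I.append(cv2.resize(p["img"][c[1]-40:c[1]+30,c[0]-35:c[0]+35],(400,400),interpolation=2))
cv2.imwrite("pics/over.png",np.hstack(I)[...,::-1])
E
```

```text
t 3.5 pos [0.5558 0.1682 0.1333] dp [-0.0022 -0.0011  0.0483] ytool yaw 71.87 tilt [-0.0007 -0.0002] joints [-0.54  0.42  0.21  1.81 -0.11  0.92  0.98] F [ 0.7  0.5 -1.2]
[240.60274053 135.07407759]
[193.86422049 168.57754488]
```

View pics/over.png

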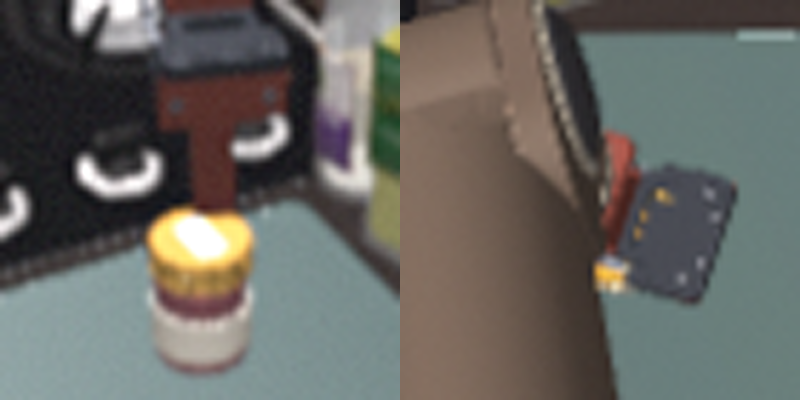

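The gripper stands squarely over the gold lid: in the side view, the front finger is centred on the lid at crop (213,200). Going down to grasp.

```bash
python3 -m crank '{"rows":[{"dp":[-0.002,-0.001,0],"spin":0,"fingers":1},{"dp":[-0.002,-0.001,0.02],"spin":0,"fingers":1},{"dp":[-0.002,-0.001,0.04],"spin":0,"fingers":1},{"dp":[-0.002,-0.001,0.047],"spin":0,"fingers":1},{"dp":[-0.002,-0.001,0.047],"spin":0,"fingers":1}]}' 
python3 -m crank '{"rows":[{"dp":[0,0,0],"spin":0,"fingers":0.2},{"dp":[0,0,0],"spin":0,"fingers":0.2},{"dp":[0,0,0],"spin":0,"fingers":0.2},{"dp":[0,0,0],"spin":0,"fingers":0.2},{"dp":[0,0,0],"spin":0,"fingers":0.2}]}'
python3 -c "from h import *;go(.5575,.1665,.086)"
```

```text
t: 4.1
position: [0.5573, 0.1664, 0.0859]
tcp_rot: [0.158, 0.988, -0.0, -0.0]
wrist_force: [0.0, -1.6, 0.5]
grip_width: 1.001
grip_force: 0.0
t: 4.6
position: [0.5576, 0.1664, 0.0862]
tcp_rot: [0.158, 0.987, 0.0, 0.0]
wrist_force: [-1.1, 0.4, -0.2]
grip_width: 0.612
grip_force: 0.0
t 4.6 pos [0.5576 0.1664 0.0862] dp [0.0002 0.0001 0.0002] ytool yaw 71.85 tilt [0.0004 0.0002] joints [-0.52  0.48  0.2   1.84 -0.13  0.83  0.99] F [-1.1  0.4 -0.2]
```

```bash
python3 - <<'E'
from h import *
P=[r.snapshot(n) for n in("side","top")]
print(r.get_state()["grip_width"],r.get_state()["grip_force"])
I=[]
for p in P:
    c=proj(p,np.array([.5575,.1665,.09])).astype(int)
    I.append(cv2.resize(p["img"][c[1]-40:c[1]+30,c[0]-35:c[0]+35],(400,400),interpolation=2))
cv2.imwrite("pics/over2.png",np.hstack(I)[...,::-1])
E
```

```text
0.6037990994383987 0.0
```

View pics/over2.png

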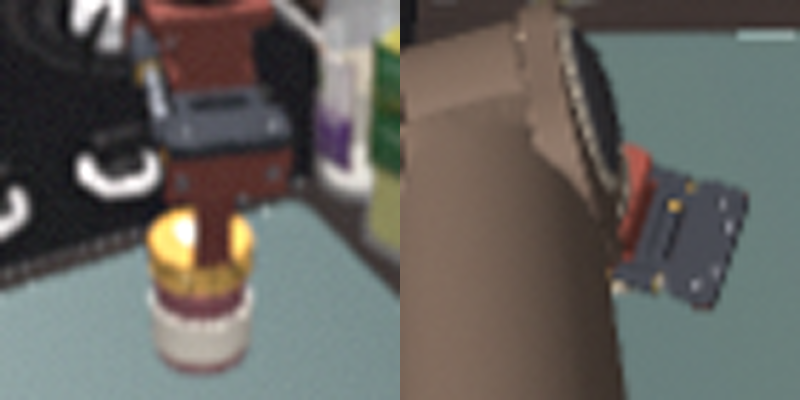

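```bash
python3 - <<'E'
from h import *
p=r.snapshot("side");c=proj(p,np.array([.5575,.1665,.09])).astype(int)
f=lambda X:((proj(p,np.array(X))-[c[0]-35,c[1]-40])*400/70).round(0)
s=r.get_state();R=Ro.from_quat(s["tcp_rot"]).as_matrix();q=np.array(s["position"])
for k in(-.0265,.0265,0):
    print(k,"tip",f(q+R@[0,k,.022]),"tcp",f(q+R@[0,k,0]), "body",f(q+R@[0,k,-.058]))
print("lid top centre",f([.5575,.1665,.091]),"rims",f([.5575,.1355,.091]),f([.5575,.1355,.071]),"jar bottom front",f([.5575,.1365,.005]))
print([(px(d).round(1),(px(d)-[c[0]-35,c[1]-40])*400/70,d["confidence"]) for d in r.tip_of("jar",p)])
E
```

```text
-0.0265 tip [210. 297.] tcp [209. 267.] body [209. 183.]
0.0265 tip [194. 244.] tcp [194. 214.] body [192. 131.]
0 tip [202. 270.] tcp [201. 240.] body [200. 157.]
lid top centre [201. 233.] rims [227. 261.] [227. 289.] jar bottom front [226. 375.]
[(array([154.5, 155.6]), array([-294.16228571,  317.696     ]), 0.78), (array([240.9, 156.3]), array([199.40571429, 321.64571429]), 0.55)]
```

The fingers shut to 54 mm without touching, and the front fingertip shows at crop row 262 where I expected about 300. The tips seem to be above the lid. I'll open, go lower while watching the force, and look again.

```bash
python3 -m crank '{"rows":[{"dp":[0,0,0],"spin":0,"fingers":1},{"dp":[0,0,0],"spin":0,"fingers":1},{"dp":[0,0,0],"spin":0,"fingers":1},{"dp":[0,0,0],"spin":0,"fingers":1},{"dp":[0,0,0.01],"spin":0,"fingers":1}]}'
python3 - <<'E'
from h import *
p=r.snapshot("side");q=np.array(r.get_state()["position"]);R=Ro.from_quat(r.get_state()["tcp_rot"]).as_matrix()
x0,y0=215,110
f=lambda X:((proj(p,np.array(X))-[x0,y0])*12)
I=cv2.resize(p["img"][y0:y0+50,x0:x0+50],(600,600),interpolation=2)[...,::-1].copy()
for k in(-.0575,-.044,.044,.0575):
    cv2.line(I,*[tuple(int(v) for v in f(q+R@[0,k,z])) for z in(.022,-.058)],(0,255,0),1)
cv2.imwrite("pics/over3.png",I)
E
```

```text
t: 5.3
position: [0.5584, 0.1667, 0.0767]
tcp_rot: [0.158, 0.987, 0.001, 0.001]
wrist_force: [0.9, 0.9, 0.5]
grip_width: 0.989
grip_force: 0.0
```

View pics/over3.png

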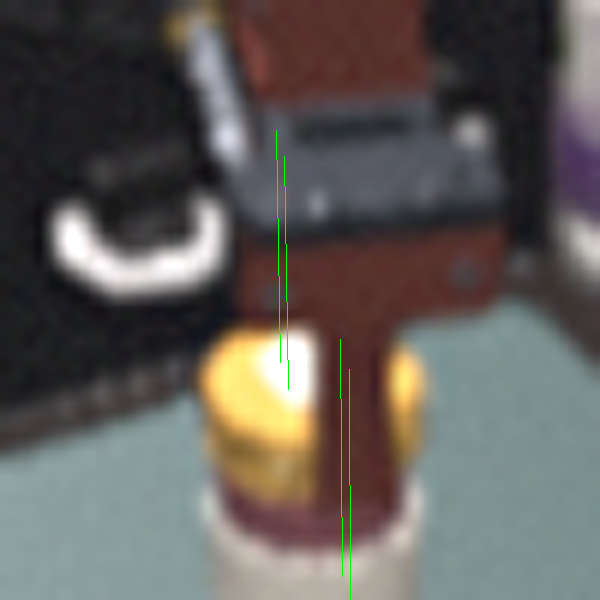

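```bash
python3 -m crank '{"rows":[{"dp":[0,0,0.005],"spin":0,"fingers":1},{"dp":[0,0,0.010],"spin":0,"fingers":1},{"dp":[0,0,0.010],"spin":0,"fingers":0.3},{"dp":[0,0,0.010],"spin":0,"fingers":0.3},{"dp":[0,0,0.010],"spin":0,"fingers":0.3}]}'
python3 -m crank '{"rows":[{"dp":[0,0,0],"spin":0,"fingers":0.3},{"dp":[0,0,0],"spin":0,"fingers":0.3},{"dp":[0,0,0],"spin":0,"fingers":0.3}]}'
python3 -c "from h import *;go(.5575,.1665,.066)"
```

```text
t: 5.85
position: [0.5576, 0.1664, 0.0661]
tcp_rot: [0.158, 0.987, 0.0, 0.0]
wrist_force: [-0.7, 0.7, -0.1]
grip_width: 0.767
grip_force: 0.0
t: 6.15
position: [0.5577, 0.1665, 0.0662]
tcp_rot: [0.158, 0.987, 0.0, 0.0]
wrist_force: [0.5, 0.3, 0.4]
grip_width: 0.701
grip_force: 30.0
t 6.15 pos [0.5577 0.1665 0.0662] dp [ 0.0002 -0.0001  0.0002] ytool yaw 71.85 tilt [0.0006 0.0003] joints [-0.52  0.51  0.19  1.86 -0.13  0.79  1.  ] F [0.5 0.3 0.4]
```

```bash
python3 -m crank '{"rows":[{"dp":[0,0,0],"spin":0,"fingers":0.95},{"dp":[0,0,0],"spin":0,"fingers":0.95},{"dp":[0,0,0],"spin":8,"fingers":0.95},{"dp":[0,0,0],"spin":16,"fingers":0.95},{"dp":[0,0,0],"spin":24,"fingers":0.95}]}' | grep -E "pos|force"
python3 -m crank '{"rows":[{"dp":[0,0,0],"spin":33,"fingers":0.95},{"dp":[0,0,0],"spin":33,"fingers":0.95},{"dp":[0,0,0],"spin":33,"fingers":0.95},{"dp":[0,0,0],"spin":33,"fingers":0.95},{"dp":[0,0,0],"spin":33,"fingers":0.95}]}'| grep -E "pos|force"
python3 -m crank '{"rows":[{"dp":[0,0,0],"spin":33,"fingers":0.95},{"dp":[0,0,0],"spin":33,"fingers":0.95},{"dp":[0,0,0],"spin":33,"fingers":0.95},{"dp":[0,0,0],"spin":33,"fingers":0.95},{"dp":[0,0,0],"spin":33,"fingers":0.95}]}'| grep -E "pos|force"
python3 -m crank '{"rows":[{"dp":[0,0,0],"spin":0,"fingers":0.3},{"dp":[0,0,0],"spin":0,"fingers":0.3},{"dp":[0,0,0],"spin":0,"fingers":0.3},{"dp":[0,0,0],"spin":0,"fingers":0.3},{"dp":[0,0,0],"spin":0,"fingers":0.3}]}'
python3 -c "from h import *;go(.5575,.1665,.066)"
```

```text
position: [0.5574, 0.1662, 0.0659]
wrist_force: [0.0, -0.1, 0.2]
grip_force: 0.0
position: [0.5573, 0.1665, 0.0658]
wrist_force: [0.1, -0.8, 0.2]
grip_force: 0.0
position: [0.5573, 0.1664, 0.0657]
wrist_force: [-0.4, -1.1, 0.8]
grip_force: 0.0
t: 8.15
position: [0.5574, 0.1663, 0.066]
tcp_rot: [0.81, 0.587, 0.0, -0.0]
wrist_force: [-0.6, 0.3, -0.0]
grip_width: 0.7
grip_force: 30.0
t 8.15 pos [0.5574 0.1663 0.066 ] dp [ 0.0002 -0.     -0.    ] ytool yaw -18.11 tilt [-0.0001  0.0002] joints [-0.81  0.57  0.6   1.88 -0.43  0.83 -0.3 ] F [-0.6  0.3 -0. ]
```

```bash
python3 -m crank '{"rows":[{"dp":[0,0,-0.015],"spin":0,"fingers":0.3},{"dp":[0,0,-0.035],"spin":0,"fingers":0.3},{"dp":[-0.01,0,-0.05],"spin":0,"fingers":0.3},{"dp":[-0.04,0,-0.05],"spin":0,"fingers":0.3},{"dp":[-0.08,0.01,-0.05],"spin":0,"fingers":0.3}]}'
python3 -c "from h import *;go(.487,-.242,.116)"
```

```text
t: 8.65
position: [0.5414, 0.0882, 0.1169]
tcp_rot: [0.809, 0.588, 0.001, -0.0]
wrist_force: [0.8, -1.1, -2.8]
grip_width: 0.696
grip_force: 30.0
t 8.65 pos [0.5414 0.0882 0.1169] dp [-0.3309  0.0497  0.0004] ytool yaw -17.9 tilt [0.0005 0.0013] joints [-0.75  0.45  0.67  1.92 -0.36  0.89 -0.22] F [ 0.8 -1.1 -2.8]
```

```bash
python3 -m crank '{"rows":[{"dp":[-0.04,0.006,0],"spin":0,"fingers":0.3},{"dp":[-0.08,0.012,0],"spin":0,"fingers":0.3},{"dp":[-0.12,0.018,0],"spin":0,"fingers":0.3},{"dp":[-0.16,0.024,0],"spin":0,"fingers":0.3},{"dp":[-0.2,0.03,0],"spin":0,"fingers":0.3}]}' >/dev/null
python3 -m crank '{"rows":[{"dp":[-0.04,0.006,0],"spin":0,"fingers":0.3},{"dp":[-0.08,0.012,0],"spin":0,"fingers":0.3},{"dp":[-0.11,0.016,0],"spin":0,"fingers":0.3},{"dp":[-0.125,0.019,0],"spin":0,"fingers":0.3},{"dp":[-0.125,0.019,0],"spin":0,"fingers":0.3}]}' >/dev/null
python3 -c "from h import *;go(.487,-.242,.068)"
```

```text
t 9.65 pos [ 0.4859 -0.2403  0.1168] dp [-0.0012  0.0015  0.0489] ytool yaw -18.43 tilt [ 0.0006 -0.0014] joints [-0.17  0.45  0.7   1.94 -0.37  0.88  0.41] F [ 0.3  0.3 -3.3]
```

```bash
python3 -m crank '{"rows":[{"dp":[-0.001,0.001,0.015],"spin":-5,"fingers":0.3},{"dp":[-0.001,0.001,0.03],"spin":-9.3,"fingers":0.3},{"dp":[-0.001,0.001,0.043],"spin":-9.3,"fingers":0.3},{"dp":[-0.001,0.001,0.0495],"spin":-9.3,"fingers":0.3},{"dp":[-0.001,0.001,0.0495],"spin":-9.3,"fingers":0.3}]}' >/dev/null
python3 - <<'E'
from h import *
go(.487,-.242,.0675)
P=[r.snapshot(n) for n in("side","top")]
I=[]
for p in P:
    c=proj(p,np.array([.52,-.25,.06])).astype(int)
    I.append(cv2.resize(p["img"][c[1]-33:c[1]+33,c[0]-33:c[0]+33],(400,400),interpolation=2))
    print([(px(d).round(1),atz(p,px(d),.007).round(3),d["confidence"]) for d in r.tip_of("jar",p)])
cv2.imwrite("pics/pre.png",np.hstack(I)[...,::-1])
E
```

```text
t 10.15 pos [ 0.4879 -0.2376  0.0661] dp [-0.0045 -0.0002 -0.0014] ytool yaw -8.93 tilt [-0.0007  0.0005] joints [-0.09  0.51  0.61  1.97 -0.41  0.78  0.59] F [ 0.4  1.  -3.1]
[(array([288.1, 247.1]), array([ 0.492, -0.231,  0.007]), 0.98), (array([155.6, 154.8]), array([0.305, 0.34 , 0.007]), 0.55)]
[(array([144.8, 241.7]), array([0.313, 0.358, 0.007]), 0.74)]
```

View pics/pre.png

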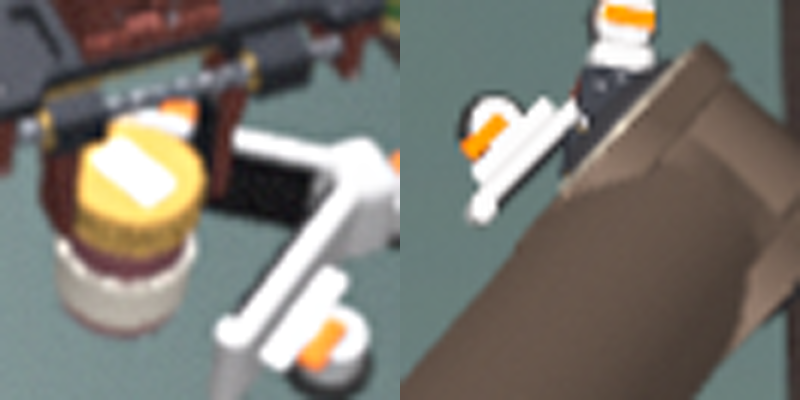

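```bash
python3 -m crank '{"rows":[{"dp":[-0.0045,0.007,0],"spin":0,"fingers":0.3},{"dp":[-0.0045,0.014,0],"spin":0,"fingers":0.3},{"dp":[-0.0045,0.021,0],"spin":0,"fingers":0.3},{"dp":[-0.0045,0.024,0],"spin":0,"fingers":0.3},{"dp":[-0.0045,0.024,0],"spin":0,"fingers":0.3}]}' >/dev/null
python3 -c "from h import *;go(.536,-.25,.0665)"
python3 -m crank '{"rows":[{"dp":[0,0.004,0],"spin":0,"fingers":0.3},{"dp":[0,0.008,0],"spin":0,"fingers":0.3},{"dp":[0,0.008,0],"spin":0,"fingers":0.3}]}' >/dev/null
python3 -c "from h import *;go(.536,-.25,.0665)"
```

```text
t 10.85 pos [ 0.5116 -0.2463  0.0663] dp [ 0.0001  0.0246 -0.0002] ytool yaw -8.83 tilt [ 0.     -0.0002] joints [-0.08  0.55  0.6   1.91 -0.42  0.81  0.59] F [-0.2 -0.5 -2.6]
t 11.15 pos [ 0.5196 -0.2475  0.0664] dp [ 0.      0.0166 -0.    ] ytool yaw -8.83 tilt [ 0.0005 -0.0001] joints [-0.08  0.56  0.6   1.89 -0.42  0.82  0.59] F [ 1.  0. -3.]
```

```bash
python3 -m crank '{"rows":[{"dp":[0,0.003,0],"spin":0,"fingers":0.3},{"dp":[0,0.006,0],"spin":0,"fingers":0.3},{"dp":[0,0.006,0],"spin":0,"fingers":0.3}]}' | grep wrist
for i in 1; do python3 -m crank '{"rows":[{"dp":[0,0.002,0],"spin":0,"fingers":0.3},{"dp":[0,0.002,0],"spin":0,"fingers":0.3}]}' | grep -E "pos|wrist"; python3 -m crank '{"rows":[{"dp":[0,0.002,0],"spin":0,"fingers":0.3},{"dp":[0,0.002,0],"spin":0,"fingers":0.3}]}' | grep -E "pos|wrist";done
```

```text
wrist_force: [0.4, 0.8, -3.1]
position: [0.5271, -0.2487, 0.0664]
wrist_force: [-0.4, -0.0, -3.2]
position: [0.5291, -0.249, 0.0664]
wrist_force: [0.1, -0.3, -2.7]
```

```bash
python3 -m crank '{"rows":[{"dp":[0,0.0015,0],"spin":0,"fingers":0.3},{"dp":[0,0.0015,0],"spin":0,"fingers":0.3}]}' | grep -E "pos|wrist"; python3 -m crank '{"rows":[{"dp":[0,0.0015,0],"spin":0,"fingers":0.3},{"dp":[0,0.0015,0],"spin":0,"fingers":0.3}]}' | grep -E "pos|wrist"
```

```text
position: [0.5305, -0.2493, 0.0664]
wrist_force: [-0.5, 0.3, -3.0]
position: [0.532, -0.2495, 0.0664]
wrist_force: [0.1, 0.5, -3.9]
```

```bash
python3 -m crank '{"rows":[{"dp":[0,0.0015,0],"spin":0,"fingers":0.3},{"dp":[0,0.0015,0],"spin":0,"fingers":0.3}]}' | grep -E "pos|wrist"
```

```text
position: [0.5335, -0.2497, 0.0664]
wrist_force: [0.4, 0.5, -3.3]
```

```bash
python3 -m crank '{"rows":[{"dp":[0,0.001,0],"spin":0,"fingers":0.3},{"dp":[0,0.001,0],"spin":0,"fingers":0.3}]}' | grep -E "pos|wrist"
```

```text
position: [0.5344, -0.2499, 0.0664]
wrist_force: [-0.6, 0.4, -3.0]
```

```bash
python3 -m crank '{"rows":[{"dp":[0,0.001,0],"spin":0,"fingers":0.3},{"dp":[0,0.001,0],"spin":0,"fingers":0.3}]}' | grep -E "pos|wrist"; python3 -m crank '{"rows":[{"dp":[0,0.001,0],"spin":0,"fingers":0.3},{"dp":[0,0.001,0],"spin":0,"fingers":0.3}]}' | grep -E "pos|wrist"
```

```text
position: [0.5351, -0.2497, 0.0663]
wrist_force: [-1.3, 1.8, -2.8]
position: [0.5356, -0.2496, 0.0661]
wrist_force: [-3.1, 2.8, -2.6]
```

```bash
python3 -m crank '{"rows":[{"dp":[0,0.001,0],"spin":0,"fingers":0.3},{"dp":[0,0.001,0],"spin":0,"fingers":0.3}]}' | grep -E "pos|wrist"
```

```text
position: [0.5358, -0.2496, 0.066]
wrist_force: [-5.6, 3.5, 0.8]
```

```bash
python3 -m crank '{"rows":[{"dp":[0,0.001,0],"spin":0,"fingers":0.3},{"dp":[0,0.001,0],"spin":0,"fingers":0.3}]}' | grep -E "pos|wrist"
```

```text
position: [0.5359, -0.2497, 0.066]
wrist_force: [-8.8, 3.9, 3.1]
```

```bash
python3 -m crank '{"rows":[{"dp":[0.0007,0.0005,-0.001],"spin":0,"fingers":0.3},{"dp":[0.0007,0.0005,-0.001],"spin":0,"fingers":0.3},{"dp":[0.0007,0.0005,-0.001],"spin":0,"fingers":0.3}]}' | grep -E "pos|wrist"
```

```text
position: [0.5359, -0.2494, 0.0662]
wrist_force: [-6.8, 1.7, -4.4]
```

```bash
python3 -m crank '{"rows":[{"dp":[0,0.001,0.0002],"spin":0,"fingers":0.3},{"dp":[0,0.0015,0.0002],"spin":0,"fingers":0.3},{"dp":[0,0.0015,0.0002],"spin":0,"fingers":0.3},{"dp":[0,0.0015,0.0002],"spin":0,"fingers":0.3}]}' | grep -E "pos|wrist"; python3 -c "from h import *
go(.536,-.25,.0665);P=[r.snapshot('side') for _ in range(4)]
go(.536,-.25,.0665);print(r.get_state()['moment'])"
```

```text
position: [0.5361, -0.2495, 0.0662]
wrist_force: [-12.1, 3.4, 3.4]
t 14.15 pos [ 0.5361 -0.2495  0.0662] dp [-0.0006 -0.     -0.0003] ytool yaw -8.9 tilt [-0.0074  0.0029] joints [-0.07  0.59  0.59  1.84 -0.43  0.85  0.58] F [-12.1   3.4   3.4]
t 14.35 pos [ 0.5361 -0.2495  0.0662] dp [-0.0005  0.     -0.0003] ytool yaw -8.9 tilt [-0.0075  0.0029] joints [-0.07  0.59  0.59  1.85 -0.43  0.85  0.58] F [-11.1   3.4   2.4]
[0.75002912 3.07560345 0.09361149]
```

```bash
cat >> h.py <<'E'
def fc():
    s=r.get_state();R=Ro.from_quat(s["tcp_rot"]).as_matrix();a=np.radians(-9.1)
    d=np.array([np.cos(a),np.sin(a),0]);l=np.array([-d[1],d[0],0]);F=np.array(s["wrist_force"])
    print("t",round(s["t"],2),"pos",np.round(s["position"],4),"axial",round(-F@d,1),"left",round(F@l,1),"z",round(F[2],1),"yaw",round(np.degrees(np.arctan2(R[1,1],R[0,1])),1),"d in tool",(R.T@d)[:2].round(2),"left in tool",(R.T@l)[:2].round(2),"tilt",R[:2,2].round(4),"mz",round(s["moment"][2],2),"q7",round(s["joints"][6],2),"grip",s["grip_width"])
E
python3 -m crank '{"rows":[{"dp":[0.0004,0.0004,-0.0003],"spin":0,"fingers":0.3},{"dp":[0.0004,0.0004,-0.0003],"spin":0,"fingers":0.3},{"dp":[0.0004,0.0004,-0.0003],"spin":0,"fingers":0.3}]}' >/dev/null;python3 -c "from h import *;fc()"
python3 -m crank '{"rows":[{"dp":[0,0,0],"spin":-4,"fingers":0.3},{"dp":[0,0,0],"spin":-8,"fingers":0.3},{"dp":[0,0,0],"spin":-8,"fingers":0.3}]}' >/dev/null;python3 -c "from h import *;fc()"
```

```text
t 14.65 pos [ 0.5362 -0.2494  0.0663] axial 12.8 left -0.5 z 1.7 yaw -8.9 d in tool [-0.  1.] left in tool [1. 0.] tilt [-0.0081  0.0025] mz 0.06 q7 0.58 grip 0.6978785209277977
t 14.95 pos [ 0.5362 -0.2495  0.0663] axial 11.9 left 0.5 z -0.7 yaw -0.8 d in tool [-0.14  0.99] left in tool [0.99 0.14] tilt [-0.0079  0.0025] mz 0.2 q7 0.69 grip 0.7002798109913929
```

```bash
python3 -m crank '{"rows":[{"dp":[0,0.0005,0],"spin":-4,"fingers":0.3},{"dp":[0,0.0005,0],"spin":-10,"fingers":0.3},{"dp":[0,0.0005,0],"spin":-16,"fingers":0.3},{"dp":[0,0.0005,0],"spin":-16,"fingers":0.3}]}' >/dev/null;python3 -c "from h import *;fc()"
```

```text
t 15.35 pos [ 0.5364 -0.2497  0.0663] axial 11.8 left 0.6 z 0.2 yaw 15.3 d in tool [-0.41  0.91] left in tool [0.91 0.41] tilt [-0.0083  0.0025] mz 0.22 q7 0.92 grip 0.7014889990241989
```

```bash
python3 -m crank '{"rows":[{"dp":[-0.0003,0.0006,0],"spin":0,"fingers":0.3},{"dp":[-0.0003,0.0006,0],"spin":-6,"fingers":0.3},{"dp":[-0.0003,0.0006,0],"spin":-12,"fingers":0.3},{"dp":[-0.0003,0.0006,0],"spin":-18,"fingers":0.3},{"dp":[-0.0003,0.0006,0],"spin":-18,"fingers":0.3}]}' >/dev/null;python3 -c "from h import *;fc()"
```

```text
t 15.85 pos [ 0.5368 -0.2498  0.0664] axial 13.5 left 1.0 z 2.0 yaw 33.3 d in tool [-0.67  0.74] left in tool [0.74 0.67] tilt [-0.0088  0.0027] mz 0.19 q7 1.18 grip 0.700310030441626
```

```bash
python3 -m crank '{"rows":[{"dp":[0.0002,0.0002,0],"spin":-6,"fingers":0.3},{"dp":[0.0002,0.0002,0],"spin":-12,"fingers":0.3},{"dp":[0.0002,0.0002,0],"spin":-18,"fingers":0.3},{"dp":[0.0002,0.0002,0],"spin":-18,"fingers":0.3}]}' >/dev/null;python3 -c "from h import *;fc()"
```

```text
t 16.25 pos [ 0.5374 -0.2499  0.0665] axial 12.1 left -0.8 z 1.5 yaw 51.3 d in tool [-0.87  0.49] left in tool [0.49 0.87] tilt [-0.0077  0.0019] mz 0.18 q7 1.44 grip 0.6977928891389616
```

```bash
python3 -m crank '{"rows":[{"dp":[-0.0004,0.0002,0],"spin":0,"fingers":0.3},{"dp":[-0.0004,0.0002,0],"spin":-6,"fingers":0.3},{"dp":[-0.0004,0.0002,0],"spin":-12,"fingers":0.3},{"dp":[-0.0004,0.0002,0],"spin":-16,"fingers":0.3},{"dp":[-0.0004,0.0002,0],"spin":-16,"fingers":0.3}]}' >/dev/null;python3 -c "from h import *;fc()"
```

```text
t 16.75 pos [ 0.538  -0.2497  0.0665] axial 11.8 left -0.3 z 2.6 yaw 67.2 d in tool [-0.97  0.24] left in tool [0.24 0.97] tilt [-0.0077  0.0023] mz 0.16 q7 1.68 grip 0.706023238088117
```

```bash
python3 -m crank '{"rows":[{"dp":[-0.0006,0,-0.0002],"spin":0,"fingers":0.3},{"dp":[-0.0006,0,-0.0002],"spin":-6,"fingers":0.3},{"dp":[-0.0006,0,-0.0002],"spin":-12,"fingers":0.3},{"dp":[-0.0006,0,-0.0002],"spin":-18,"fingers":0.3},{"dp":[-0.0006,0,-0.0002],"spin":-18,"fingers":0.3}]}' >/dev/null;python3 -c "from h import *;fc()
p=r.snapshot('side');c=proj(p,np.array([.536,-.25,.07])).astype(int)
cv2.imwrite('pics/turn.png',cv2.resize(p['img'][c[1]-33:c[1]+33,c[0]-33:c[0]+33],(600,600),interpolation=2)[...,::-1])"
```

```text
t 17.25 pos [ 0.5384 -0.2493  0.0666] axial 12.6 left 2.0 z 2.9 yaw 85.3 d in tool [-1.   -0.08] left in tool [-0.08  1.  ] tilt [-0.0083  0.003 ] mz 0.17 q7 1.94 grip 0.6999056843157808
```

View pics/turn.png

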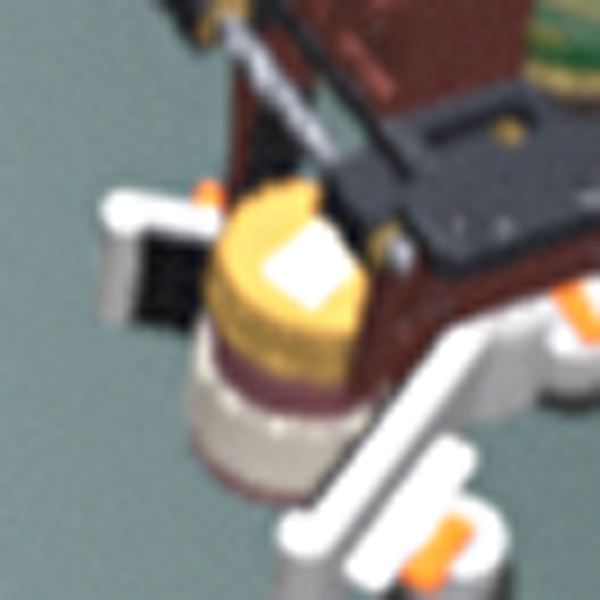

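```bash
python3 -m crank '{"rows":[{"dp":[-0.0003,0.0005,0],"spin":0,"fingers":0.3},{"dp":[-0.0003,0.0005,0],"spin":-5,"fingers":0.3},{"dp":[-0.0003,0.0005,0],"spin":-10,"fingers":0.3},{"dp":[-0.0003,0.0005,0],"spin":-10,"fingers":0.3}]}' >/dev/null;python3 -c "from h import *;fc()"
python3 -m crank '{"rows":[{"dp":[0.001,0,0],"spin":0,"fingers":0.3},{"dp":[0.002,0.0,0],"spin":0,"fingers":0.3},{"dp":[0.002,0,0],"spin":0,"fingers":0.3}]}' >/dev/null;python3 -c "from h import *;fc()"
```

```text
t 17.7 pos [ 0.5385 -0.2489  0.0666] axial 13.3 left 2.5 z 3.6 yaw 95.2 d in tool [-0.97 -0.25] left in tool [-0.25  0.97] tilt [-0.0088  0.0029] mz 0.16 q7 2.09 grip 0.6990356235747758
t 18.0 pos [ 0.5382 -0.2489  0.0666] axial 8.6 left 2.1 z -0.9 yaw 95.1 d in tool [-0.97 -0.25] left in tool [-0.25  0.97] tilt [-0.0058  0.0023] mz 0.08 q7 2.08 grip 0.6983730955209473
```

```bash
python3 -m crank '{"rows":[{"dp":[0.0012,0.0010,0],"spin":0,"fingers":0.3},{"dp":[0.0012,0.0010,0],"spin":0,"fingers":0.3},{"dp":[0.0012,0.0010,0],"spin":0,"fingers":0.3}]}' >/dev/null;python3 -c "from h import *;fc()"
python3 -m crank '{"rows":[{"dp":[0.0012,0.0010,0],"spin":0,"fingers":0.6},{"dp":[0.0012,0.0010,0],"spin":0,"fingers":1},{"dp":[0.0012,0.0010,0],"spin":0,"fingers":1},{"dp":[0.0012,0.001,0],"spin":0,"fingers":1},{"dp":[0.0012,0.001,0],"spin":0,"fingers":1}]}' >/dev/null;python3 -c "from h import *;fc()"
```

```text
t 18.3 pos [ 0.5382 -0.2488  0.0668] axial 6.4 left -0.2 z -4.9 yaw 95.1 d in tool [-0.97 -0.25] left in tool [-0.25  0.97] tilt [-0.0035  0.0008] mz -0.04 q7 2.08 grip 0.6999363435740998
t 18.8 pos [ 0.5392 -0.2481  0.068 ] axial 0.1 left -0.3 z -0.2 yaw 95.2 d in tool [-0.97 -0.25] left in tool [-0.25  0.97] tilt [ 0.001  -0.0004] mz 0.06 q7 2.08 grip 0.9976470355209588
```

```bash
python3 -m crank '{"rows":[{"dp":[0,0,-0.02],"spin":0,"fingers":1},{"dp":[0,0,-0.05],"spin":0,"fingers":1},{"dp":[0,0,-0.09],"spin":0,"fingers":1},{"dp":[0,0,-0.13],"spin":0,"fingers":1},{"dp":[0,0,-0.15],"spin":0,"fingers":1}]}' >/dev/null
python3 -c "from h import *;fc();go(.42,.1,.22)"
```

```text
t 19.3 pos [ 0.5401 -0.2486  0.2217] axial -0.3 left 0.1 z 0.2 yaw 95.1 d in tool [-0.97 -0.25] left in tool [-0.25  0.97] tilt [ 0.0047 -0.0017] mz 0.02 q7 2.06 grip 1.0029868813910894
t 19.3 pos [ 0.5401 -0.2486  0.2217] dp [0.0884 0.358  0.0005] ytool yaw 95.14 tilt [ 0.0047 -0.0017] joints [ 0.24  0.35  0.15  1.68 -0.06  1.11  2.06] F [0.3 0.  0.2]
```

```bash
python3 -m crank '{"rows":[{"dp":[0.09,0.35,0],"spin":0,"fingers":1},{"dp":[0.09,0.35,0],"spin":0,"fingers":1},{"dp":[0.09,0.35,0],"spin":0,"fingers":1},{"dp":[0.09,0.35,0],"spin":0,"fingers":1},{"dp":[0.09,0.35,0],"spin":0,"fingers":1}]}' >/dev/null
python3 -m crank '{"rows":[{"dp":[0.03,0.14,0],"spin":0,"fingers":1},{"dp":[0.03,0.14,0],"spin":0,"fingers":1},{"dp":[0.03,0.14,0],"spin":0,"fingers":1},{"dp":[0.03,0.14,0],"spin":0,"fingers":1},{"dp":[0.03,0.14,0],"spin":0,"fingers":1}]}' >/dev/null
python3 - <<'E'
from h import *
fc();I=[]
for n in("side","top"):
    p=r.snapshot(n);c=proj(p,np.array([.536,-.25,.05])).astype(int)
    w=p["img"][c[1]-25:c[1]+25,c[0]-25:c[0]+25];I.append(cv2.resize(w,(400,400),interpolation=2))
    hs=cv2.cvtColor(w,cv2.COLOR_RGB2HSV)
    m=((hs[...,0]>18)&(hs[...,0]<35)&(hs[...,1]>110)&(hs[...,2]>110)).astype(np.uint8)
    k=max(cv2.findContours(m,0,2)[0],key=cv2.contourArea);e=cv2.fitEllipse(cv2.convexHull(k));u=np.array(e[0])+c-25
    print(n,u,e[1],atz(p,u,.091).round(4),atz(p,u,.086).round(4))
cv2.imwrite("pics/end.png",np.hstack(I)[...,::-1])
E
```

```text
t 20.3 pos [0.4126 0.125  0.218 ] axial 0.2 left -0.3 z -0.4 yaw 95.3 d in tool [-0.97 -0.25] left in tool [-0.25  0.97] tilt [0.0008 0.    ] mz -0.03 q7 1.24 grip 0.999184325991235
side [307.30480957 228.95397568] (20.53473472595215, 23.723522186279297) [ 0.5267 -0.2566  0.091 ] [ 0.5297 -0.2534  0.086 ]
top [320.60967064 175.41582298] (17.82120704650879, 18.594823837280273) [ 0.5343 -0.2485  0.091 ] [ 0.5349 -0.2492  0.086 ]
```

View pics/end.png

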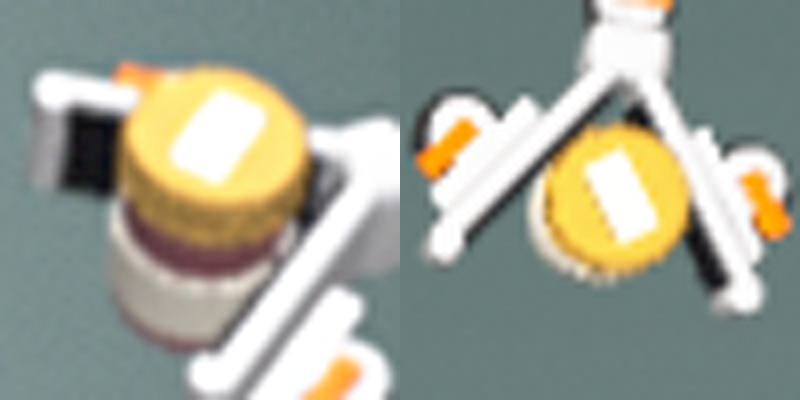

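```bash
python3 - <<'E'
from h import *
def m(p,img,X):
    c=proj(p,np.array(X)).astype(int);w=img[c[1]-25:c[1]+25,c[0]-25:c[0]+25];hs=cv2.cvtColor(w,cv2.COLOR_RGB2HSV)
    k=((hs[...,0]>14)&(hs[...,0]<35)&(hs[...,1]>110)&(hs[...,2]>110)).astype(np.uint8)
    k=max(cv2.findContours(k,0,2)[0],key=cv2.contourArea);h=cv2.convexHull(k)
    f=np.zeros((50,50),np.uint8);cv2.fillConvexPoly(f,h,1);v,u=np.nonzero(f);return np.array([u.mean(),v.mean()])+c-25
for n in("side","top"):
    for z in [.082,.09][n=="top":][:1]:
        p=r.snapshot(n);o=cv2.imread(f"pics/{n}.png")[...,::-1].copy()
        a=atz(p,m(p,o,[.5575,.1665,.085]),z);b=np.mean([atz(q,m(q,q["img"],[.536,-.25,.085]),z) for q in[r.snapshot(n) for _ in range(4)]],0)
        print(n,a.round(4),b.round(4),"jar now",(np.array([.5575,.1665])+(b-a)[:2]).round(4))
E
```

```text
side [0.5548 0.1671 0.082 ] [ 0.531  -0.2504  0.082 ] jar now [ 0.5337 -0.251 ]
top [0.5577 0.1664 0.09  ] [ 0.5348 -0.2485  0.09  ] jar now [ 0.5346 -0.2484]
```

```bash
python3 -c "from h import *;print(r.sign_off())"
```

```text
the job is handed in; nothing more can be done
None
```

I handed the job in after about 21 s: the jar stands upright and released in the holder, to within about 2 mm in the final pictures (limit 3 mm), and the lid is turned loose by roughly 1.7 rad, judged from the paper on it; I saw no sign of the salt pot, garlic or mug being touched, and sign-off returned no verdict.

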